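# Slide a filled fruit tray past the bowls and home into its carton

## Robot

A 7-joint arm with a two-finger parallel gripper is mounted at the origin on the work surface. World frame = base frame: x ahead of the robot, y to its left, z up, the work surface at z = 0. Lengths are in m, angles in rad, forces in N, time in s.
With the tool pointing down it reaches from about 0.4 to 0.85 m from the base axis. Payload 10.4 kg.
Tool frame: the origin (TCP) lies at the very end of the fingers, on their centre line; the grasp point (between the pads) lies 19 mm behind it; z points along the fingers, y is the direction in which the jaws open and shut (so a half turn about z gives the same grasp; the last joint's range is limited). The gripper opens to 87 mm and grips with 3 to 60 N. Pads are 19 mm wide; open, the fingers measure 117 mm over their backs; the gripper's body (75 mm by 190 mm) begins 51 mm behind the grasp point.
Start: joints at [1.216, 0.332, -0.065, 1.46, 0.022, 1.35, -0.088], TCP at [0.204, -0.591, 0.223] pointing down, gripper open.
Joint ranges: [-2.6, 2.6], [-0.5, 2.12], [-1.47, 1.34], [0.16, 2.42], [-1.27, 4.41], [0.06, 2.06], [-2.6, 2.6]. Speed limits (rad/s): [2.22, 2.22, 2.79, 2.79, 3.14, 3.14, 3.14].

## Interface

Orientations are given as a unit quaternion [x, y, z, w].
In Python, from bench import r, eyes, job gives the robot as it stands. The module is installed in compiled form; this text tells all that it offers.
- The arm moves only by the tool play_rows, never from a script. Its argument "motion" is a list of rows, each a list of 7 numbers: the shift along the tool's x, y, z as a fraction of full scale, then the turn, a rotation vector about the tool's x, y, z as a fraction of full scale, then the opening in per cent of the stroke, from 0 (shut) to 100 (fully open). A call has 1 to 5 rows; each row is the pose to reach, as a shift and turn from the pose commanded when the call began, along the tool's axes at that moment; what a row does not reach only later rows make up. Full scale, the value 1, is 0.2 m for a shift and 90 degrees for a turn. A row lasts 1/8 s, in which the tool goes at most 62.5 mm and 10.7 degrees, less where a joint would pass 70% of its speed; a pose out of reach is approached as far as the arm can. A call with a number of a shift or a turn outside -1 to 1 is refused whole. A call with a gripper value outside its range is refused whole. The fingers move at their own pace and stop on an object; "squeeze" is the grip in N (left out, the last holds). Time passes only in rows, so rows that repeat a pose let the fingers close. It gives the time, the measured TCP pose, the force and the opening at its end, in the units of the state.
- r.read_state(): the state, without advancing time (a new reading comes with each control period).
- eyes.camera(name): name is "scene" or "top"; returns a dict with "image" (384x512x3 uint8, red, green, blue), "mtx" (3x3 intrinsics, pixels), "dist" ([k1, k2, p1, p2, k3] as OpenCV has them; the pictures are not rectified), "R" (3x3) and "t" (3): a world point X has camera coordinates R X + t. Camera axes: x right, y down, z forward; pixel columns grow to the right and rows downward; lengths in m; the calibration is good to about 2 mm. A picture is of the moment at which its call begins. There is no depth.
- job.close_job(): hands the job in, once; it reports no verdict.
Trained networks look in a picture, given as the dict that the camera call returned (one of the last four; its "shot" number tells which), for a name from the list of things; names that differ only in an ending like _2 or _b are one class to them, and where a whole thing is asked for, a point or a joint stands for the part that bears it (a point fixed in the world has none). Each returns a list of dicts, best first, with "p" (0 to 1); they miss things now and then, are a little off and sometimes report something else, mostly with a low value. They report only what shows in the picture. A call takes as long as a camera call. They do not tell look-alikes from the thing itself.
- eyes.regions_of(picture, label): "region" (384x512 bool, what is visible of it) and "xy" ([column, row] in pixels, amid what is visible of it).
- eyes.landmark_of(picture, label): "xy" ([column, row] in pixels: a listed point, or the origin of a listed thing).
The state is a dict: "time": time; "joint_positions": joint angles; "joint_vel": joint speeds; "joint_torque": joint torques, N m; "ee_pos": TCP position; "eef_rot": TCP orientation; "ft_force": force on the tool from outside, world axes, zero at the start; "torque": the same for the moment, N m; "width": finger opening in m.
Only numpy, scipy, OpenCV 4.12 (cv2) and the standard library are available. Lean on these libraries where they do the work, as an engineer would, in place of code of your own. Each camera call takes 0.05 s, during which the arm holds its last target. There are 200 camera calls.

## Task

Slide the loaded fruit tray flat along the table, out between the colander and the bowl without touching either, and into the open mouth of the carton in the packing jig, either end first. Feed it in between the splayed flaps and press it gently but positively home against the card buffer at the carton's closed end, without forcing or crushing the cardboard, then let go. Keep every apple in its cell and do not shift the mug or the jar.

Things in the scene. Friction and masses are not known exactly. Their poses are not given: they have to be found in the camera images.
- tray: black plastic fruit tray, open on top, 148 (its x) x 100 (its y) x 36 mm high, walls and dividers 4 mm, six square 44 mm cells (3 along x, 2 along y) with one loose apple in each; about 0.5 kg in all, loose on the table, slides with a few newtons. Origin: centre of its underside; x along its length, at the start pointing roughly along the carton's insertion direction; z up. Too wide to be gripped across
- tray_front (a point): middle of the tray's +x end face (74 mm along x from the tray's centre), 15 mm above its underside
- tray_rear (a point): middle of the tray's -x end face (74 mm along -x from the tray's centre), 15 mm above its underside
- carton: end-loading cardboard carton, lying down in a plywood jig, fixed. Origin: middle of the mouth at table level; x points into the carton, y across, z up. Inside 104.5 wide (y), 182 deep (x 0 to 182) less the buffer at the closed end, 47 high; board 3 mm, top at 50 mm, rigid. No sill: the tray slides in on the table. Battens 22 mm wide, 18 mm high at the sides, 30 behind
- carton_mouth (a point): middle of the carton's mouth, 15 mm above the table. Two upright side flaps, 45 mm long and 45 mm high, splay outwards from it by 28 degrees like a funnel, towards the carton's -x. The top panel has a thumb cut-out here, 92 mm wide and 40 mm deep, so that fingers can follow the tray in, and behind it a clear window
- carton_end (a point): middle of the inner face of the carton's closed end, 182 mm in from the mouth, 15 mm above the table, behind the buffer
- buffer: folded card buffer inside the carton against its closed end, 98 mm wide, 44 mm high; origin: at the closed end (182 mm in), where it is glued on. Its front leaf, on which the tray comes to bear, stands 10 to 34 mm before the closed end; how far differs from carton to carton and is not measured, so it has to be felt. It is stiff: the force rises as soon as the tray touches it. Over 15 N crushes it, over 20 N in all spoils the carton
- colander: round steel colander heaped with apples, 160 mm across the rim, about 110 mm high with the heap, fixed; origin: centre of its underside
- bowl: round white ceramic bowl with apples, 160 mm across the rim, 70 mm high, fixed; origin: centre of its underside. The colander and the bowl stand in front of the carton, one either side of the lane to its mouth; which one stands on which side changes
- mug: blue ceramic mug, 80 mm across, 90 mm high, loose beside the carton, handle to its +y; origin: centre of its underside
- jar: amber preserving jar with steel lid, 72 mm across, 105 mm high, loose on the other side of the carton; origin: centre of its underside
- apple0: loose red apple, 40 mm ball, in the tray's cell centred at x -48, y -24 mm; origin: its centre
- apple1: loose red apple, 40 mm ball, in the tray's cell centred at x -48, y 24 mm; origin: its centre
- apple2: loose red apple, 40 mm ball, in the tray's cell centred at x 0, y -24 mm; origin: its centre
- apple3: loose red apple, 40 mm ball, in the tray's cell centred at x 0, y 24 mm; origin: its centre
- apple4: loose red apple, 40 mm ball, in the tray's cell centred at x 48, y -24 mm; origin: its centre
- apple5: loose red apple, 40 mm ball, in the tray's cell centred at x 48, y 24 mm; origin: its centre
There are look-alikes about, which are no part of the job. Several things have the shape of the tray; the one meant has the colours described above.

How it is judged:
On the way, in this order (a step that is already met when the one before it is completed fails the run):
1. the tray is entering the carton's mouth, level and in line with it (x of any of tray_front, tray_rear in the frame of carton above 0.03 m and angle between the x axis of tray and the x axis of carton, either way round below 0.06 rad and angle between tray's own z axis and vertical below 0.06 rad and y of tray in the frame of carton between -0.006 and 0.006 m).
2. the tray is pressed home: in line, flat, and bearing on the card buffer with over 3 N ((x of tray_front in the frame of carton between 0.1465 and 0.1745 m or x of tray_rear in the frame of carton between 0.1465 and 0.1745 m) and angle between the x axis of tray and the x axis of carton, either way round below 0.035 rad and angle between tray's own z axis and vertical below 0.03 rad and contact force between tray and buffer above 3 N), for 0.2 s.
At the end, for the whole second after the job is handed in: The tray lies flat on the table inside the carton, its leading end 146.5 to 174.5 mm in from the mouth (up against the buffer, where it was pressed), in line with the carton within 0.035 rad, at rest; all six apples are still in the tray; the mug and the jar are within 10 mm of where they stood ((x of tray_front in the frame of carton between 0.1465 and 0.1745 m or x of tray_rear in the frame of carton between 0.1465 and 0.1745 m) and angle between the x axis of tray and the x axis of carton, either way round below 0.035 rad and angle between tray's own z axis and vertical below 0.03 rad and distance between each of apple0, apple1, apple2, apple3, apple4, apple5 and tray below 0.066 m and height (world z) of tray below 0.003 m and linear speed of tray below 0.01 m/s and distance of each of mug, jar from where it was at the start of the episode below 0.01 m); the robot touches nothing.
It fails at once if the colander or the bowl is touched by the tray or the robot (over 0.5 N) (contact force between any of colander, bowl and anything else above 0.5 N).
It fails at once if the cardboard is forced: more than 15 N on the buffer, or 20 N on the carton in all (contact force between buffer and anything else above 15 N or contact force between carton and anything else above 20 N).
It fails at once if the tray is lifted off the table (over 10 mm) or tipped (over 0.15 rad) (height (world z) of tray above 0.01 m or angle between tray's own z axis and vertical above 0.15 rad).
It fails at once if an apple leaves the tray (distance between any of apple0, apple1, apple2, apple3, apple4, apple5 and tray above 0.085 m).
It fails at once if the mug or the jar is shifted by more than 10 mm (distance of any of mug, jar from where it was at the start of the episode above 0.01 m).
It also fails if it takes over 72 s, if anything falls off the work surface, if the arm or the gripper's body presses on something with over 40 N, if the wrist force passes 120 N, or if a joint passes its speed limit or range.

## Working session

There is one attempt and no reset: what is moved stays moved. The work goes in short steps, Python scripts to look and compute and a tool call to move; the robot and the scene stay as the last step left them, time stands still between calls to the robot, and variables do not carry over. Pictures are saved under pics/ and viewed, about 8 in all and at most 12, crops included, and the job is handed in when it is done.

Besides the shell and the picture viewer there is one more tool, called after "Emit:" by a JSON object that holds its "op" and its "data", one argument or row to a line. play_rows: Moves the arm, as the interface text tells. Shift numbers are shares of 0.2 m and turn numbers shares of 90 degrees, none past 1 either way. Its arguments: {"type":"object","properties":{"motion":{"type":"array","items":{"type":"array","items":{"type":"number"}}},"squeeze":{"type":"number"}},"required":["motion"]}

```bash
mkdir -p pics; cat > h.py <<'E'
import numpy as np, cv2
from bench import r, eyes, job
from scipy.spatial.transform import Rotation as Ro
def ray(c,uv,z):
    p=cv2.undistortPoints(np.array([[uv]],float),c["mtx"],np.array(c["dist"]))[0,0]
    R=np.array(c["R"]);t=np.array(c["t"])
    o=-R.T@t; d=R.T@np.array([p[0],p[1],1.]); return o+d*(z-o[2])/d[2]
def proj(c,X):
    return cv2.projectPoints(np.array(X,float).reshape(-1,3),cv2.Rodrigues(np.array(c["R"]))[0],np.array(c["t"],float),c["mtx"],np.array(c["dist"]))[0][:,0]
def save(c,n): cv2.imwrite("pics/"+n,c["image"][:,:,::-1])
E
cat > a.py <<'E'
from h import *
T=eyes.camera("top");S=eyes.camera("scene");save(T,"t0.png");save(S,"s0.png")
for n,c in(("top",T),("scene",S)):
  print(n,"cam at",-np.array(c["R"]).T@c["t"])
  for l,z in [("tray",0),("tray_front",.015),("tray_rear",.015),("carton",0),("carton_mouth",.015),("carton_end",.015),("colander",0),("bowl",0),("mug",0),("jar",0)]:
    for d in eyes.landmark_of(c,l)[:3]: print(l,round(d["p"],2),np.round(d["xy"],1),np.round(ray(c,d["xy"],z),4)[:2])
s=r.read_state();print(s)
E
python3 a.py
```

```text
top cam at [0.29788802 0.0946244  1.19543577]
tray 0.93 [152.  308.1] [0.203  0.3352]
tray 0.86 [ 91.3 247.3] [0.3573 0.505 ]
tray 0.67 [176.2 226.3] [0.4172 0.2809]
tray_front 0.89 [141.  281.8] [0.2701 0.3639]
tray_front 0.68 [204.7 225.1] [0.4201 0.2034]
tray_front 0.66 [ 87.  278.2] [0.2764 0.5054]
tray_rear 0.71 [ 97.5 221.9] [0.4238 0.4882]
tray_rear 0.58 [146.  227.1] [0.4122 0.3583]
tray_rear 0.57 [160.  332.9] [0.143  0.3089]
carton 0.56 [316.4 176.2] [ 0.5602 -0.0957]
carton_mouth 0.66 [316.8 174.6] [ 0.5613 -0.0945]
carton_end 0.55 [382.2 176.8] [ 0.5582 -0.2722]
colander 0.63 [265.2 125.5] [0.7023 0.0453]
bowl 0.63 [269.  234.2] [0.4    0.0328]
mug 0.84 [363.4 239.8] [ 0.3885 -0.2197]
jar 0.95 [333.5 116.4] [ 0.7326 -0.1462]
jar 0.29 [177.6 224.9] [0.421  0.2773]
scene cam at [ 1.12011365 -1.06025237  1.00288338]
tray 0.75 [267.3 172.3] [0.4054 0.2909]
tray 0.72 [278.3 143.6] [0.3414 0.504 ]
tray 0.59 [232.4 151. ] [0.2088 0.3579]
tray_front 0.76 [261.4 182.6] [0.43   0.2008]
tray_front 0.7 [245.4 151.7] [0.2699 0.3579]
tray_front 0.65 [264.5 136.9] [0.2774 0.5012]
tray_r
[... 427 characters left out ...]
{'time': 1.1, 'joint_positions': array([ 1.21640095,  0.33218839, -0.06468081,  1.46009974,  0.02162508,
        1.34989969, -0.08851868]), 'joint_vel': array([ 0.00039151, -0.00276325,  0.00108107,  0.00066837, -0.00030252,
        0.00090624, -0.00090142]), 'joint_torque': array([ 9.20355778e-04, -6.23046613e+01,  2.49736535e-02, -3.90116751e+01,
       -6.12399308e-02,  3.14060936e-02,  3.66457721e-05]), 'ee_pos': array([ 0.20359413, -0.59093465,  0.22258286]), 'eef_rot': array([9.86272828e-01, 1.65123911e-01, 2.87612377e-06, 5.06543859e-05]), 'ft_force': array([-0.34738972, -0.61401057,  0.24259984]), 'torque': array([ 0.0228664 , -0.01585132, -0.00626254]), 'width': 0.08700790834982848}
```

View pics/t0.png

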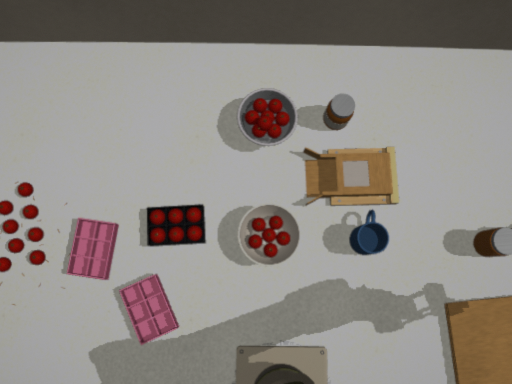

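View pics/s0.png

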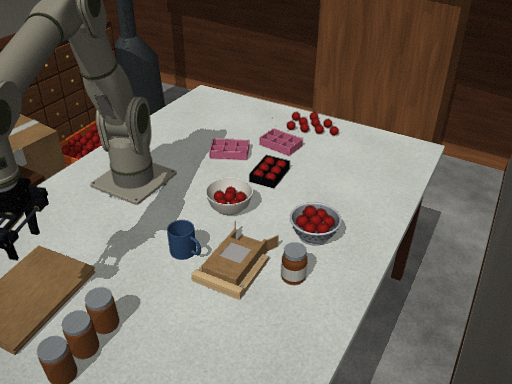

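```bash
cat >> h.py <<'E'
def ortho(c,z,x0,x1,y0,y1,s):  # rows: x from x1 down, cols: y from y1 down (like top view)
    xs=np.arange(x1,x0,-s);ys=np.arange(y1,y0,-s)
    Y,X=np.meshgrid(ys,xs);p=proj(c,np.stack([X,Y,0*X+z],-1)).reshape(*X.shape,2).astype(np.float32)
    return cv2.remap(c["image"],p[...,0],p[...,1],cv2.INTER_CUBIC)
def tray(c,near,z=.036,rad=.11):
    s=.001;x0,y1=near[0]-rad,near[1]+rad
    o=ortho(c,z,near[0]-rad,near[0]+rad,near[1]-rad,near[1]+rad,s).astype(int)
    black=(o.max(2)<60); red=(o[...,0]>90)&(o[...,1]<50)
    m=(black|red).astype(np.uint8)
    m=cv2.morphologyEx(m,cv2.MORPH_OPEN,np.ones((9,9),np.uint8))
    n,l,st,ce=cv2.connectedComponentsWithStats(m);k=1+np.argmax(st[1:,4])
    pts=np.argwhere(l==k)[:,::-1].astype(np.float32)
    (u,v),(w,h),a=cv2.minAreaRect(pts)
    if w<h: w,h,a=h,w,a+90
    cx,cy=near[0]+rad-v*s,near[1]+rad-u*s
    th=np.radians((a+90)%180-90)   # image angle: col=-y,row=-x ; direction (-y)->(-x)
    d=np.array([-np.sin(th),-np.cos(th)])   # world direction of length axis, ~ -y
    return np.array([cx,cy]),d,(w,h)
E
python3 - <<'E'
from h import *
T=eyes.camera("top")
print(tray(T,(.417,.28)),T["mtx"])
o=ortho(T,.05,.44,.68,-.34,-.02,.0005)[:,:,::-1]
o=np.ascontiguousarray(o)
cv2.imwrite("pics/c.png",o)
o=ortho(T,.08,.3,.82,-.08,.42,.001)
cv2.imwrite("pics/d.png",np.ascontiguousarray(o[:,:,::-1]))
S=eyes.camera("scene");cv2.imwrite("pics/e.png",cv2.resize(S["image"][150:310,150:350,::-1],(800,640-40)))
E
```

```text
(array([0.41773672, 0.2769491 ]), array([-0.99778515, -0.06651909]), (98.98029327392578, 90.79845428466797)) [[448.56339448   0.         248.03164639]
 [  0.         448.56339448 192.25385697]
 [  0.           0.           1.        ]]
```

View pics/c.png

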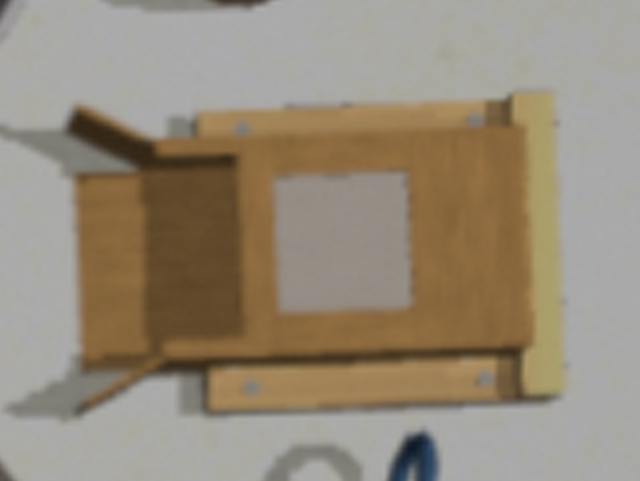

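View pics/e.png

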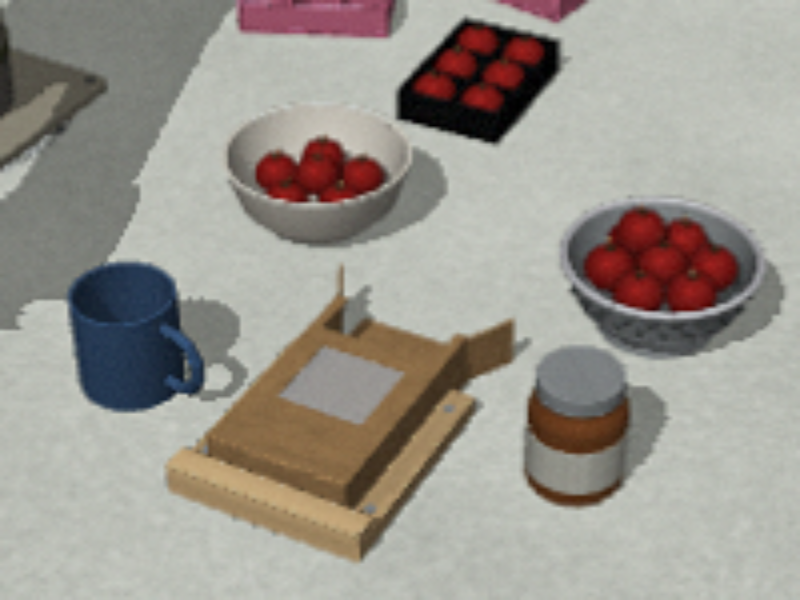

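```bash
cat > fix.py <<'E'
E
python3 - <<'E'
s=open('h.py').read()
s=s.replace('m=cv2.morphologyEx(m,cv2.MORPH_OPEN','m=cv2.morphologyEx(m,cv2.MORPH_CLOSE,np.ones((9,9),np.uint8));m=cv2.morphologyEx(m,cv2.MORPH_OPEN')
s=s.replace('<60','<70').replace('o[...,0]>90','o[...,0]>60')
open('h.py','w').write(s)
E
python3 - <<'E'
from h import *
T=eyes.camera("top");S=eyes.camera("scene")
print(tray(T,(.417,.28)))
o=ortho(T,.036,.31,.53,.17,.39,.001); print(o[110,::6].tolist())
def tri(a,b):
    best=min(((np.linalg.norm((ray(T,a,z)-ray(S,b,z))),z) for z in np.arange(0,.15,.002)))
    z=best[1];return best,ray(T,a,z),ray(S,b,z)
print(tri((267.5,117),(315.5,218)));print(tri((269,235),(229.8,191.9)))
cc=lambda l,c,z:[np.round(ray(c,d["xy"],z),3) for d in eyes.regions_of(c,l)[:1]]
for l in("colander","bowl"):
  d=eyes.regions_of(T,l)[0]; cs=max(cv2.findContours(d["region"].astype(np.uint8),0,2)[0],key=len)
  P=np.array([ray(T,p[0].astype(float),.07)[:2] for p in cs],np.float32); print(l,cv2.minEnclosingCircle(P),P.min(0),P.max(0))
E
```

```text
(array([0.41784732, 0.27791277]), array([ 0.07041306, -0.99751792]), (148.74752807617188, 99.81047821044922))
[[170, 170, 168], [170, 170, 161], [169, 168, 158], [155, 155, 147], [124, 124, 115], [125, 124, 116], [107, 107, 99], [9, 7, 8], [11, 11, 12], [34, 13, 13], [65, 10, 7], [72, 10, 6], [53, 11, 12], [21, 14, 16], [14, 16, 17], [14, 13, 15], [14, 15, 15], [18, 16, 16], [27, 18, 16], [30, 19, 20], [18, 15, 15], [17, 16, 17], [19, 19, 18], [19, 17, 18], [15, 16, 16], [17, 17, 17], [23, 15, 15], [22, 13, 13], [17, 11, 12], [10, 10, 12], [8, 8, 10], [53, 54, 53], [168, 167, 168], [171, 170, 166], [170, 170, 165], [170, 170, 166], [171, 170, 166]]
((np.float64(0.005861495025818438), np.float64(0.07)), array([0.70217495, 0.04227425, 0.07      ]), array([0.70682134, 0.0458475 , 0.07      ]))
((np.float64(0.007059992458020716), np.float64(0.062)), array([0.39265934, 0.03595527, 0.062     ]), array([0.39830549, 0.04019372, 0.062     ]))
colander ((0.7048743367195129, 0.04153912141919136), 0.0818069577217102) [ 0.62543947 -0.03557285] [0.78381646 0.12255255]
bowl ((0.39366477727890015, 0.035904981195926666), 0.07965834438800812) [ 0.31734744 -0.03910263] [0.4708715  0.11419903]
```

```bash
cat >> h.py <<'E'
def Ryaw(deg): return Ro.from_euler('z',deg,degrees=True)*Ro.from_quat([1,0,0,0])
def plan(path,op,s=None):
    """path: list of (x,y,z,yawdeg) row targets"""
    s=s or r.read_state();p=np.array(s["ee_pos"]);R=Ro.from_quat(s["eef_rot"])
    for q in path:
        d=R.inv().apply(np.array(q[:3])-p)/.2; w=(R.inv()*Ryaw(q[3])).as_rotvec()/(np.pi/2)
        print("[%s]"%",".join("%g"%v for v in [*np.round(d,3)+0,*np.round(w,3)+0,op]))
E
python3 - <<'E'
from h import *
plan([(.25,-.555,.23,19),(.3,-.52,.23,19),(.345,-.48,.23,19),(.385,-.44,.23,19),(.4,-.425,.23,19)],100)
E
```

```text
[0.278,-0.094,-0.037,0,0,0,100]
[0.571,-0.178,-0.037,0,0,0,100]
[0.849,-0.294,-0.037,0,0,0,100]
[1.103,-0.418,-0.037,0,0,0,100]
[1.199,-0.465,-0.037,0,0,0,100]
```

Emit:
{"op": "play_rows", "data": {
  "motion": [
    [0.24,-0.12,-0.03,0,0,0,100],
    [0.48,-0.25,-0.03,0,0,0,100],
    [0.7,-0.38,-0.03,0,0,0,100],
    [0.9,-0.5,-0.03,0,0,0,100],
    [0.97,-0.78,-0.03,0,0,0,100]
  ]
}}

```text
time: 2.02
ee_pos: [0.3384, -0.3786, 0.2282]
eef_rot: [0.986, 0.166, 0.0, -0.0]
ft_force: [-1.1, 0.8, 1.5]
width: 0.0868
```

```bash
python3 - <<'E'
from h import *
s=r.read_state();print(s["ee_pos"],s["time"])
p=s["ee_pos"]
plan([(.42,p[1]+.05,.23,19),(.45,p[1]+.1,.23,15),(.47,p[1]+.15,.23,10),(.48,p[1]+.19,.23,6),(.48,p[1]+.2,.23,2)],100)
E
```

```text
[ 0.33836176 -0.37857683  0.22824841] 2.025
[0.468,-0.102,-0.008,0,-0.001,0.002,100]
[0.691,-0.289,-0.008,0,-0.001,0.046,100]
[0.868,-0.493,-0.008,0,-0.001,0.102,100]
[0.981,-0.665,-0.008,0,-0.001,0.146,100]
[0.997,-0.712,-0.008,0,-0.001,0.191,100]
```

Emit:
{"op": "play_rows", "data": {
  "motion": [
    [0.25,-0.15,-0.01,0,0,0.04,100],
    [0.5,-0.3,-0.01,0,0,0.08,100],
    [0.7,-0.5,-0.01,0,0,0.12,100],
    [0.85,-0.7,-0.01,0,0,0.16,100],
    [0.93,-0.95,-0.01,0,0,0.19,100]
  ]
}}

```text
time: 2.65
ee_pos: [0.4509, -0.1381, 0.2306]
eef_rot: [1.0, 0.016, 0.0, -0.0]
ft_force: [0.8, 0.5, 0.8]
width: 0.0869
```

Emit:
{"op": "play_rows", "data": {
  "motion": [
    [0.05,-0.25,0,0,0,0,100],
    [0.08,-0.5,0,0,0,0,100],
    [0.08,-0.75,0,0,0,0,100],
    [0.05,-0.98,0,0,0,0,100],
    [0,-1,0,0,0,0,100]
  ]
}}

```text
time: 3.28
ee_pos: [0.443, 0.0632, 0.2308]
eef_rot: [1.0, 0.019, 0.0, -0.0]
ft_force: [0.7, -0.4, 0.0]
width: 0.0872
```

```bash
python3 - <<'E'
from h import *
s=r.read_state();print(s["ee_pos"],s["time"])
plan([(.343,.273,.23,2.1)],100)
E
```

```text
[0.44299551 0.06323874 0.23079953] 3.275
[-0.459,-1.067,0.004,0,0,0.001,100]
```

Emit:
{"op": "play_rows", "data": {
  "motion": [
    [-0.05,-0.25,0,0,0,0,100],
    [-0.15,-0.5,0,0,0,0,100],
    [-0.3,-0.75,0,0,0,0,100],
    [-0.44,-0.95,0,0,0,0,100],
    [-0.5,-1,0,0,0,0,100]
  ]
}}

```text
time: 3.9
ee_pos: [0.3355, 0.2578, 0.2307]
eef_rot: [1.0, 0.018, 0.0, 0.0]
ft_force: [-0.4, -0.3, 0.8]
width: 0.0872
```

```bash
python3 - <<'E'
from h import *
s=r.read_state();print(s["ee_pos"],s["time"])
plan([(.338,.273,.022,2.1)],100)
E
```

```text
[0.33553799 0.25784345 0.23071828] 3.9
[0.014,-0.076,1.044,0,-0.001,0,100]
```

Emit:
{"op": "play_rows", "data": {
  "motion": [
    [0.01,-0.08,0.25,0,0,0,100],
    [0.01,-0.08,0.5,0,0,0,100],
    [0.01,-0.08,0.75,0,0,0,100],
    [0.01,-0.08,0.95,0,0,0,100],
    [0.01,-0.08,1.0,0,0,0,100]
  ]
}}

```text
time: 4.53
ee_pos: [0.3376, 0.2704, 0.0285]
eef_rot: [1.0, 0.016, -0.002, 0.001]
ft_force: [1.1, 0.1, 0.4]
width: 0.0869
```

Emit:
{"op": "play_rows", "data": {
  "motion": [
    [0,0,0.045,0,0,0,100],
    [0.07,0,0.045,0,0,0,100],
    [0.12,0,0.045,0,0,0,100],
    [0.17,0,0.045,0,0,0,100],
    [0.22,0,0.045,0,0,0,100]
  ]
}}

```text
time: 5.15
ee_pos: [0.3825, 0.2743, 0.0222]
eef_rot: [1.0, 0.017, -0.0, 0.0]
ft_force: [-7.2, -0.5, 5.3]
width: 0.0877
```

```bash
python3 - <<'E'
from h import *
s=r.read_state();print(s["ee_pos"],s["time"],s["ft_force"])
T=eyes.camera("top");print(tray(T,(.42,.28)));save(T,"t1.png")
E
```

```text
[0.38254894 0.27426617 0.02215485] 5.15 [-7.199653   -0.5395032   5.33965912]
(array([0.46718177, 0.23632043]), array([-0.58404394, -0.81172204]), (154.84092712402344, 71.74830627441406))
```

View pics/t1.png

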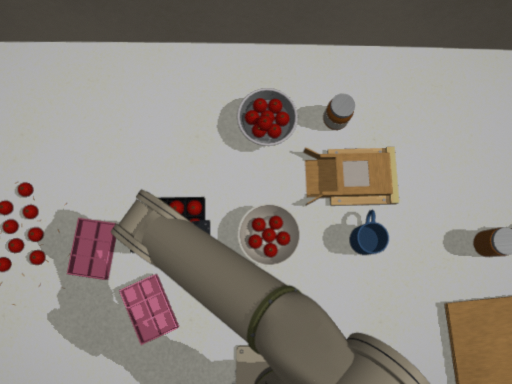

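Emit:
{"op": "play_rows", "data": {
  "motion": [
    [0.05,0,0,0,0,0,100],
    [0.1,0,0,0,0,0,100],
    [0.15,0,0,0,0,0,100],
    [0.2,0,0,0,0,0,100],
    [0.25,0,0,0,0,0,100]
  ]
}}

```text
time: 5.82
ee_pos: [0.4323, 0.2758, 0.0219]
eef_rot: [1.0, 0.017, -0.0, 0.0]
ft_force: [-6.6, 0.3, 5.8]
width: 0.0873
```

Emit:
{"op": "play_rows", "data": {
  "motion": [
    [0.05,0,0,0,0,0,100],
    [0.1,0,0,0,0,0,100],
    [0.14,0,0,0,0,0,100],
    [0.18,0,0,0,0,0,100],
    [0.2,0,0,0,0,0,100]
  ]
}}

```text
time: 6.45
ee_pos: [0.4723, 0.2771, 0.0219]
eef_rot: [1.0, 0.017, -0.0, 0.0]
ft_force: [-8.3, -0.8, 5.3]
width: 0.087
```

Emit:
{"op": "play_rows", "data": {
  "motion": [
    [-0.02,0,0,0,0,0,100],
    [-0.1,0,0,0,0,0,100],
    [-0.2,0,-0.15,0,0,0,100],
    [-0.25,0,-0.45,0,0,0,75],
    [-0.25,0,-0.7,0,0,0,46]
  ]
}}

```text
time: 7.08
ee_pos: [0.4206, 0.2754, 0.1632]
eef_rot: [1.0, 0.017, 0.0, 0.001]
ft_force: [1.7, -0.0, -0.4]
width: 0.0741
```

```bash
python3 - <<'E'
from h import *
s=r.read_state();print(s["ee_pos"],s["time"],s["ft_force"])
T=eyes.camera("top");print(tray(T,(.54,.28)));save(T,"t2.png")
S=eyes.camera("scene");save(S,"s2.png")
E
```

```text
[0.42061265 0.27544645 0.16315963] 7.075 [ 1.66345637 -0.00868516 -0.37527915]
(array([0.50724292, 0.27472635]), array([-0.99951208, -0.03123473]), (146.83456420898438, 138.6198272705078))
```

```bash
python3 - <<'E'
from h import *
s=r.read_state();print(np.round(s["joint_positions"],2))
plan([(.45,.32,.18,-10),(.48,.36,.18,-20),(.51,.39,.18,-30),(.53,.4,.18,-40),(.53,.4,.18,-50)],46)
E
```

```text
[ 0.19  0.22 -0.95  1.81  0.19  1.2  -2.35]
[0.141,-0.21,-0.066,-0.002,-0.005,0.133,46]
[0.297,-0.405,-0.065,-0.002,-0.005,0.244,46]
[0.452,-0.55,-0.063,-0.003,-0.005,0.355,46]
[0.554,-0.596,-0.062,-0.003,-0.004,0.466,46]
[0.554,-0.596,-0.062,-0.003,-0.004,0.577,46]
```

View pics/s2.png

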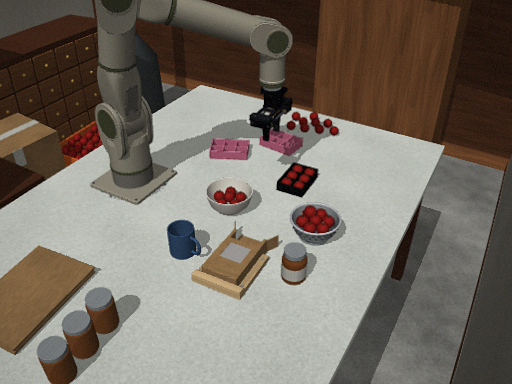

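Emit:
{"op": "play_rows", "data": {
  "motion": [
    [0.12,-0.15,-0.05,0,0,-0.11,46],
    [0.25,-0.35,-0.05,0,0,-0.22,46],
    [0.4,-0.52,-0.05,0,0,-0.33,46],
    [0.52,-0.6,-0.05,0,0,-0.44,46],
    [0.56,-0.62,-0.05,0,0,-0.55,46]
  ]
}}

```text
time: 7.8
ee_pos: [0.5298, 0.404, 0.1703]
eef_rot: [0.9, 0.437, -0.001, -0.0]
ft_force: [0.0, 0.4, -0.5]
width: 0.0401
```

```bash
python3 - <<'E'
from h import *
s=r.read_state();print(s["ee_pos"],s["time"],np.round(s["joint_positions"],2))
T=eyes.camera("top");print(tray(T,(.535,.28)));save(T,"t3.png")
plan([(.53,.42,.15,92)],46)
E
```

```text
[0.52979365 0.40401462 0.17031191] 7.8 [-0.07  0.65 -0.99  1.37  0.54  1.41 -1.72]
(array([0.574 , 0.2185]), array([-0., -1.]), (21.0, 16.0))
[0.064,-0.051,0.101,0,0,-0.442,46]
```

Emit:
{"op": "play_rows", "data": {
  "motion": [
    [0.06,-0.05,0.05,0,0,-0.1,46],
    [0.06,-0.05,0.1,0,0,-0.2,46],
    [0.06,-0.05,0.1,0,0,-0.3,46],
    [0.06,-0.05,0.1,0,0,-0.4,46],
    [0.06,-0.05,0.1,0,0,-0.44,46]
  ]
}}

```text
time: 8.48
ee_pos: [0.5288, 0.4183, 0.1512]
eef_rot: [0.7, 0.714, -0.0, 0.0]
ft_force: [-0.2, -0.1, 0.3]
width: 0.0398
```

```bash
python3 - <<'E'
from h import *
s=r.read_state();print(s["ee_pos"],s["time"],np.round(s["joint_positions"],2))
T=eyes.camera("top");print(tray(T,(.535,.28)));save(T,"t3.png")
S=eyes.camera("scene");save(S,"s3.png")
cv2.imwrite("pics/m.png",np.hstack([cv2.resize(T["image"][100:300,80:330,::-1],(400,320)),cv2.resize(S["image"][100:260,180:380,::-1],(400,320))]))
E
```

```text
[0.5288079  0.41833026 0.15124049] 8.475 [-0.04  0.74 -1.1   1.36  0.65  1.42 -1.11]
(array([0.4385, 0.1765]), array([ 1.000000e+00, -6.123234e-17]), (25.0, 11.0))
```

View pics/m.png

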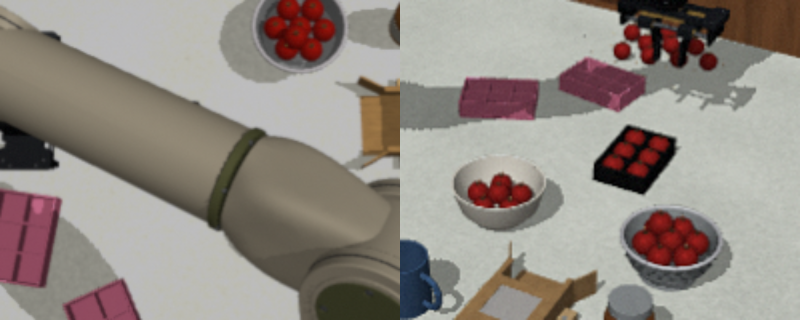

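```bash
cat >> h.py <<'E'
from scipy.optimize import minimize
def stray(c,x0,img=None,K=4):
    """fit tray box (x,y,th) in scene image; length axis dir = (sin th,-cos th)"""
    im=(c["image"] if img is None else img).astype(np.uint8)
    u0,v0=(proj(c,[x0[0],x0[1],.02])[0]-40).astype(int); u0=max(u0,0);v0=max(v0,0)
    big=cv2.resize(im[v0:v0+80,u0:u0+80],None,fx=K,fy=K,interpolation=cv2.INTER_CUBIC).astype(int)
    m=(big.max(2)<70)|((big[...,0]>1.8*big[...,1])&(big[...,0]<256)&(big[...,0]>50)&(big[...,2]<.8*big[...,0])&(big[...,1]<75))
    m=cv2.morphologyEx(m.astype(np.uint8),cv2.MORPH_CLOSE,np.ones((9,9)))
    m=cv2.GaussianBlur(m.astype(np.float32),(0,0),2)
    def hull(p):
        d=np.array([np.sin(p[2]),-np.cos(p[2])]);n=np.array([-d[1],d[0]])
        P=[[*(np.array(p[:2])+a*.074*d+b*.05*n),z] for a in(1,-1) for b in(1,-1) for z in(0,.036)]
        q=(proj(c,P)-[u0,v0]+.5)*K-.5
        return cv2.convexHull(q.astype(np.float32))
    def cost(p):
        h=hull(p);f=np.zeros(m.shape,np.float32)
        cv2.fillPoly(f,[np.round(h*16).astype(int)],1.,lineType=cv2.LINE_8,shift=4)
        f=cv2.GaussianBlur(f,(0,0),2);ring=cv2.dilate(f,np.ones((21,21)))>.01
        return float((np.abs(f-m)*ring).sum())/1e3
    best=None
    for dx in(-.01,0,.01):
        o=minimize(cost,[x0[0]+dx,x0[1]-dx,x0[2]],method="Nelder-Mead",options=dict(initial_simplex=[[x0[0]+dx+a,x0[1]-dx+b,x0[2]+t] for a,b,t in((0,0,0),(.008,0,0),(0,.008,0),(0,0,.06))],xatol=1e-4,fatol=1e-4,maxiter=200))
        if best is None or o.fun<best.fun: best=o
    return np.round(best.x,4),round(best.fun,3)
E
python3 - <<'E'
from h import *
S=eyes.camera("scene")
print("start",stray(S,(.418,.278,.05),cv2.imread("pics/s0.png")[:,:,::-1]),"top said .4178 .2779 .0705")
print("now",stray(S,(.53,.28,.04)))
sc=lambda a,b:(150+(a+.5)/4-.5,150+(b+.5)/3.75-.5)
for a in((208,440),(345,503),(465,338)): print(ray(S,sc(*a),.05))
T=eyes.camera("top")
print(proj(S,[[.6165,-.2835,.05],[.5075,-.2865,.05],[.609,-.0975,.05],[.501,-.1025,.05]]), [sc(*a) for a in((208,440),(345,503),(465,338),(330,295))])
E
```

```text
start (array([0.4205, 0.2808, 0.0997]), np.float64(0.783)) top said .4178 .2779 .0705
now (array([0.533 , 0.2851, 0.0444]), np.float64(0.813))
[ 0.51220289 -0.28924862  0.05      ]
[ 0.62814814 -0.2959127   0.05      ]
[ 0.61198711 -0.09916581  0.05      ]
[[234.60182025 279.29138709]
 [200.79965878 265.77034711]
 [265.26384796 239.11538868]
 [233.51060925 228.40398876]] [(201.625, 266.9666666666667), (235.875, 283.76666666666665), (265.875, 239.76666666666665), (232.125, 228.3)]
```

```bash
python3 - <<'E'
from h import *
plan([(.522,.402,.11,92.1),(.522,.402,.06,92.1),(.522,.402,.03,92.1),(.522,.402,.024,92.1),(.522,.39,.024,92.1)],46)
E
```

```text
[-0.081,-0.038,0.207,0,0,-0.014,46]
[-0.081,-0.038,0.457,0,0,-0.014,46]
[-0.081,-0.038,0.607,0,0,-0.014,46]
[-0.081,-0.038,0.637,0,0,-0.014,46]
[-0.141,-0.039,0.637,0,0,-0.014,46]
```

Emit:
{"op": "play_rows", "data": {
  "motion": [
    [-0.08,-0.04,0.2,0,0,-0.014,46],
    [-0.08,-0.04,0.45,0,0,-0.014,46],
    [-0.08,-0.04,0.6,0,0,-0.014,46],
    [-0.08,-0.04,0.64,0,0,-0.014,46],
    [-0.14,-0.04,0.64,0,0,-0.014,46]
  ]
}}

```text
time: 9.3
ee_pos: [0.5217, 0.3912, 0.0242]
eef_rot: [0.693, 0.721, 0.0, -0.0]
ft_force: [-0.2, 0.4, 1.2]
width: 0.0401
```

Emit:
{"op": "play_rows", "data": {
  "motion": [
    [-0.06,0,0,0,0,0,46],
    [-0.11,0,0,0,0,0,46],
    [-0.15,0.002,0,0,0,0,46],
    [-0.2,0.006,0,0,0,0,46],
    [-0.25,0.01,0,0,0,0,46]
  ]
}}

```text
time: 9.93
ee_pos: [0.5262, 0.3416, 0.0245]
eef_rot: [0.693, 0.721, 0.001, -0.001]
ft_force: [-0.9, 4.0, 3.3]
width: 0.0402
```

Emit:
{"op": "play_rows", "data": {
  "motion": [
    [-0.05,0.004,0,0,0,0,46],
    [-0.1,0.008,0,0,0,0,46],
    [-0.15,0.012,0,0,0,0,46],
    [-0.2,0.016,0,0,0,0,46],
    [-0.25,0.02,0,0,0,0,46]
  ]
}}

```text
time: 10.55
ee_pos: [0.5323, 0.2919, 0.0245]
eef_rot: [0.693, 0.721, 0.001, -0.001]
ft_force: [-0.5, 6.0, 4.1]
width: 0.0397
```

```bash
cat > w.py <<'E'
from h import *
import sys
s=r.read_state();p=s["ee_pos"];q=s["eef_rot"];print(np.round(p,4),s["time"],s["ft_force"].round(1),"yaw",np.degrees(2*np.arctan2(q[1],q[0])).round(2))
y=p[1]-.0835;x=p[0]+.008
S=eyes.camera("scene");print("scene",stray(S,(x,y,.037)),"exp",x,y)
T=eyes.camera("top");print("top",tray(T,(x,y)))
m=np.hstack([cv2.resize(T["image"][100:300,120:370,::-1],(400,320)),cv2.resize(S["image"][120:280,180:380,::-1],(400,320))])
cv2.imwrite("pics/%s.png"%sys.argv[1],m)
E
python3 w.py w1
```

```text
[0.5323 0.2919 0.0245] 10.55 [-0.5  6.   4.1] yaw 92.33
scene (array([0.5408, 0.2113, 0.0455]), np.float64(1.321)) exp 0.5402683155608637 0.20838380999364797
top (array([0.48776832, 0.28338381]), array([ 1.000000e+00, -6.123234e-17]), (75.0, 70.0))
```

View pics/w1.png

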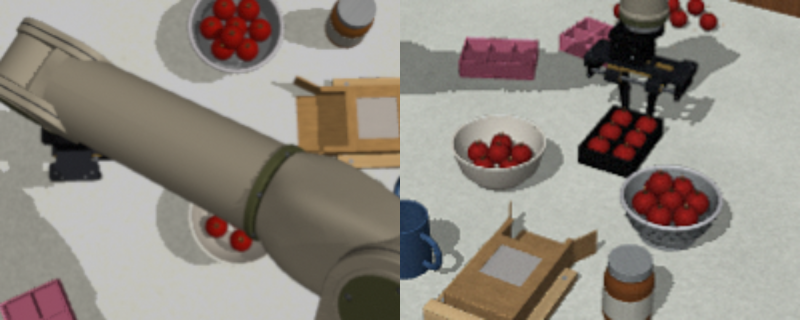

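Emit:
{"op": "play_rows", "data": {
  "motion": [
    [-0.05,0.004,0,0,0,0,46],
    [-0.1,0.008,0,0,0,0,46],
    [-0.15,0.012,0,0,0,0,46],
    [-0.2,0.016,0,0,0,0,46],
    [-0.25,0.02,0,0,0,0,46]
  ]
}}

```text
time: 11.28
ee_pos: [0.5381, 0.2416, 0.0239]
eef_rot: [0.693, 0.721, 0.001, -0.0]
ft_force: [-0.6, 5.9, 3.1]
width: 0.0399
```

```bash
python3 w.py w2
```

```text
[0.5381 0.2416 0.0239] 11.275 [-0.6  5.9  3.1] yaw 92.33
scene (array([0.5473, 0.1606, 0.0492]), np.float64(1.851)) exp 0.5460706644885338 0.15814394549395366
top (array([0.49607066, 0.23214395]), array([ 1.000000e+00, -6.123234e-17]), (80.0, 72.0))
```

Emit:
{"op": "play_rows", "data": {
  "motion": [
    [-0.05,0,0,0,0,0,46],
    [-0.1,0,0,0,0,0,46],
    [-0.15,0,0,0,0,0,46],
    [-0.2,0,0,0,0,0,46],
    [-0.25,0,0,0,0,0,46]
  ]
}}

```text
time: 12.0
ee_pos: [0.5402, 0.1902, 0.0235]
eef_rot: [0.693, 0.721, -0.0, 0.0]
ft_force: [-0.8, 5.8, 1.2]
width: 0.0404
```

```bash
python3 w.py w3
```

```text
[0.5402 0.1902 0.0235] 12.0 [-0.8  5.8  1.2] yaw 92.26
scene (array([0.5492, 0.1095, 0.0592]), np.float64(1.957)) exp 0.5482474523358393 0.1067322934186546
top (array([0.50424745, 0.17873229]), array([ 1.000000e+00, -6.123234e-17]), (92.0, 76.0))
```

View pics/w3.png

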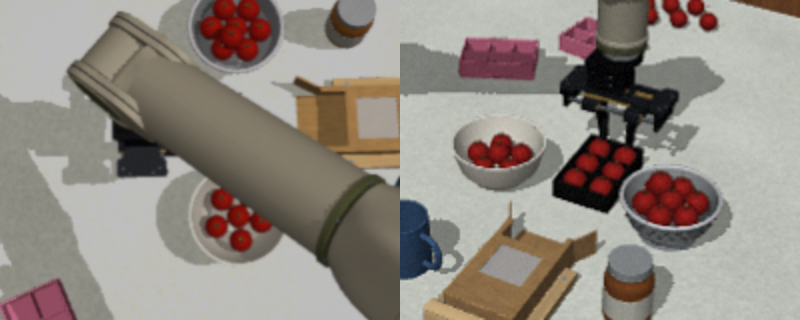

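Emit:
{"op": "play_rows", "data": {
  "motion": [
    [-0.05,0,-0.012,0,0,0,46],
    [-0.1,0,-0.012,0,0,0,46],
    [-0.15,0,-0.012,0,0,0,46],
    [-0.2,0,-0.012,0,0,0,46],
    [-0.25,0,-0.012,0,0,0,46]
  ]
}}

```text
time: 12.72
ee_pos: [0.5422, 0.1403, 0.0259]
eef_rot: [0.693, 0.721, -0.0, 0.0]
ft_force: [-1.2, 2.1, -0.5]
width: 0.0402
```

Emit:
{"op": "play_rows", "data": {
  "motion": [
    [-0.05,0,0,0,0,0,46],
    [-0.1,0,0,0,0,0,46],
    [-0.14,0,0,0,0,0,46],
    [-0.18,0,0,0,0,0,46],
    [-0.22,0,0,0,0,0,46]
  ]
}}

```text
time: 13.35
ee_pos: [0.5439, 0.0966, 0.0259]
eef_rot: [0.693, 0.721, -0.0, 0.0]
ft_force: [0.4, 2.3, -0.3]
width: 0.0399
```

```bash
python3 w.py w4
```

```text
[0.5439 0.0966 0.0259] 13.35 [ 0.4  2.3 -0.3] yaw 92.28
scene (array([0.5542, 0.0156, 0.0497]), np.float64(2.389)) exp 0.5518955728850579 0.013087170650952704
top (array([0.52539557, 0.07908717]), array([ 1.000000e+00, -6.123234e-17]), (127.0, 88.0))
```

View pics/w4.png

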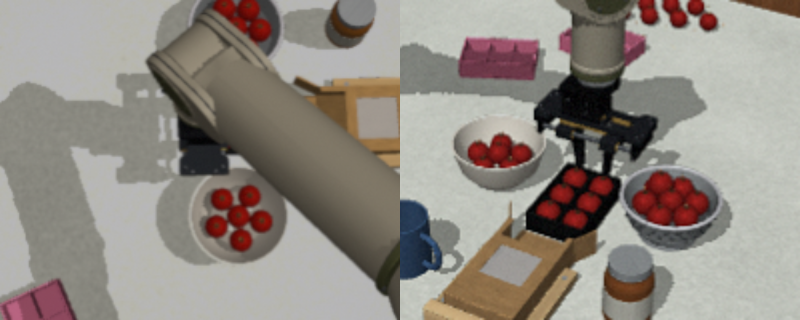

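Emit:
{"op": "play_rows", "data": {
  "motion": [
    [-0.03,0,0,0,0,0,46],
    [-0.06,0,0,0,0,0,46],
    [-0.09,0,0,0,0,0,46],
    [-0.12,0,0,0,0,0,46],
    [-0.15,0,0,0,0,0,46]
  ]
}}

```text
time: 14.08
ee_pos: [0.5452, 0.0667, 0.026]
eef_rot: [0.693, 0.721, 0.0, 0.0]
ft_force: [0.4, 4.0, 0.9]
width: 0.0403
```

Emit:
{"op": "play_rows", "data": {
  "motion": [
    [-0.025,0,0,0,0,0,46],
    [-0.05,0,0,0,0,0,46],
    [-0.075,0,0,0,0,0,46],
    [-0.1,0,0,0,0,0,46],
    [-0.12,0,0,0,0,0,46]
  ]
}}

```text
time: 14.7
ee_pos: [0.5461, 0.0428, 0.026]
eef_rot: [0.693, 0.721, 0.0, 0.0]
ft_force: [-0.1, 4.2, 0.7]
width: 0.04
```

```bash
python3 w.py w5; python3 - <<'E'
from h import *
S=eyes.camera("scene")
cv2.imwrite("pics/z.png",cv2.resize(S["image"][170:270,200:300,::-1],(600,600),interpolation=cv2.INTER_CUBIC))
E
```

```text
[0.5461 0.0428 0.026 ] 14.7 [-0.1  4.2  0.7] yaw 92.27
scene (array([ 0.5551, -0.0344,  0.0423]), np.float64(5.536)) exp 0.5541175560631393 -0.040676413690342174
top (array([0.53961756, 0.01832359]), array([ 1.000000e+00, -6.123234e-17]), (155.0, 102.0))
```

View pics/z.png

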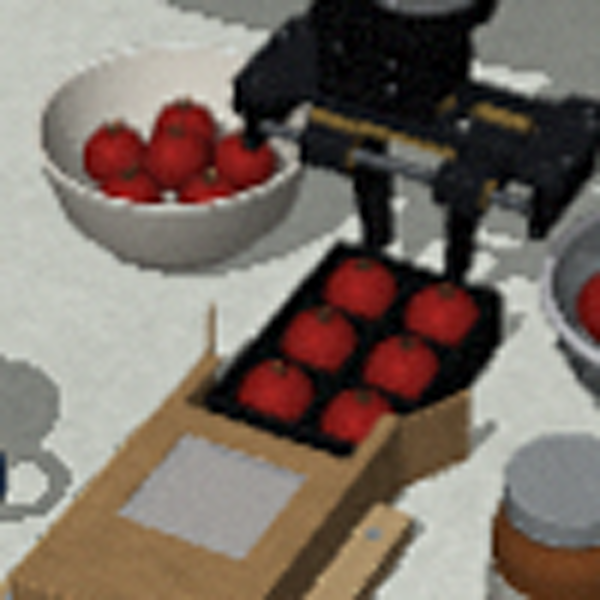

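Emit:
{"op": "play_rows", "data": {
  "motion": [
    [-0.03,0,0,0,0,0,46],
    [-0.06,0,0,0,0,0,46],
    [-0.09,0,0,0,0,0,46],
    [-0.12,0,0,0,0,0,46],
    [-0.15,0,0,0,0,0,46]
  ]
}}

```text
time: 15.48
ee_pos: [0.5472, 0.0126, 0.0259]
eef_rot: [0.693, 0.721, -0.0, 0.0]
ft_force: [0.0, 4.3, 1.6]
width: 0.0396
```

Emit:
{"op": "play_rows", "data": {
  "motion": [
    [-0.03,0,0,0,0,0,46],
    [-0.06,0,0,0,0,0,46],
    [-0.09,0,0,0,0,0,46],
    [-0.12,0,0,0,0,0,46],
    [-0.15,0,0,0,0,0,46]
  ]
}}

```text
time: 16.1
ee_pos: [0.5484, -0.0173, 0.0259]
eef_rot: [0.693, 0.721, -0.0, 0.0]
ft_force: [-0.4, 3.8, 0.1]
width: 0.0397
```

Emit:
{"op": "play_rows", "data": {
  "motion": [
    [-0.03,0,0,0,0,0,46],
    [-0.06,0,0,0,0,0,46],
    [-0.09,0,0,0,0,0,46],
    [-0.12,0,0,0,0,0,46],
    [-0.15,0,0,0,0,0,46]
  ]
}}

```text
time: 16.73
ee_pos: [0.5496, -0.0472, 0.026]
eef_rot: [0.693, 0.721, -0.0, 0.0]
ft_force: [-0.7, 2.9, -0.4]
width: 0.0398
```

Emit:
{"op": "play_rows", "data": {
  "motion": [
    [-0.03,0,0,0,0,0,46],
    [-0.06,0,0,0,0,0,46],
    [-0.08,0,0,0,0,0,46],
    [-0.1,0,0,0,0,0,46],
    [-0.12,0,0,0,0,0,46]
  ]
}}

```text
time: 17.35
ee_pos: [0.5506, -0.071, 0.0259]
eef_rot: [0.693, 0.721, -0.0, 0.0]
ft_force: [-0.5, 3.7, 1.4]
width: 0.0399
```

Emit:
{"op": "play_rows", "data": {
  "motion": [
    [-0.015,0,0,0,0,0,46],
    [-0.03,0,0,0,0,0,46],
    [-0.045,0,0,0,0,0,46],
    [-0.055,0,0,0,0,0,46],
    [-0.065,0,0,0,0,0,46]
  ]
}}

```text
time: 17.98
ee_pos: [0.5511, -0.0839, 0.0259]
eef_rot: [0.693, 0.721, -0.0, 0.0]
ft_force: [-0.8, 3.3, -0.3]
width: 0.04
```

Emit:
{"op": "play_rows", "data": {
  "motion": [
    [-0.005,0,0,0,0,0,46],
    [-0.01,0,0,0,0,0,46],
    [-0.012,0,0,0,0,0,46]
  ]
}}

```text
time: 18.35
ee_pos: [0.5512, -0.0863, 0.0259]
eef_rot: [0.693, 0.721, -0.0, 0.0]
ft_force: [-0.3, 2.8, 0.1]
width: 0.0399
```

Emit:
{"op": "play_rows", "data": {
  "motion": [
    [-0.005,0,0,0,0,0,46],
    [-0.01,0,0,0,0,0,46],
    [-0.012,0,0,0,0,0,46]
  ]
}}

```text
time: 18.73
ee_pos: [0.5513, -0.0887, 0.0259]
eef_rot: [0.693, 0.721, -0.0, 0.0]
ft_force: [-0.0, 2.6, -0.4]
width: 0.0402
```

Emit:
{"op": "play_rows", "data": {
  "motion": [
    [-0.005,0,0,0,0,0,46],
    [-0.01,0,0,0,0,0,46],
    [-0.01,0,0,0,0,0,46]
  ]
}}

```text
time: 19.1
ee_pos: [0.5514, -0.0904, 0.026]
eef_rot: [0.693, 0.721, 0.0, -0.0]
ft_force: [0.3, 3.8, 0.0]
width: 0.0398
```

Emit:
{"op": "play_rows", "data": {
  "motion": [
    [-0.005,0,0,0,0,0,46],
    [-0.007,0,0,0,0,0,46],
    [-0.007,0,0,0,0,0,46]
  ]
}}

```text
time: 19.48
ee_pos: [0.5515, -0.0905, 0.026]
eef_rot: [0.693, 0.721, 0.001, -0.001]
ft_force: [0.5, 8.0, -0.8]
width: 0.04
```

Emit:
{"op": "play_rows", "data": {
  "motion": [
    [-0.003,0,0,0,0,0,46],
    [-0.004,0,0,0,0,0,46],
    [-0.004,0,0,0,0,0,46],
    [-0.004,0,0,0,0,0,46]
  ]
}}

```text
time: 19.98
ee_pos: [0.5515, -0.0905, 0.026]
eef_rot: [0.692, 0.722, 0.001, -0.001]
ft_force: [-0.3, 10.4, -1.1]
width: 0.0403
```

```bash
python3 - <<'E'
from h import *
S=eyes.camera("scene");T=eyes.camera("top")
s=r.read_state();print(s["ee_pos"],s["ft_force"],s["torque"])
m=np.hstack([cv2.resize(T["image"][130:230,270:370,::-1],(400,400),interpolation=cv2.INTER_CUBIC),cv2.resize(S["image"][190:290,190:290,::-1],(400,400),interpolation=cv2.INTER_CUBIC)])
cv2.imwrite("pics/f.png",m)
# front rim of tray seen in scene through the window? print expected pixel of front top edge & buffer
d=np.array([.0405,-.999])
E
```

```text
[ 0.5514346  -0.09052099  0.0260191 ] [-0.13210228 10.16024005 -1.55023684] [ 2.28158211 -0.04416201 -0.1290383 ]
```

Emit:
{"op": "play_rows", "data": {
  "motion": [
    [0.03,0,0,0,0,0,46],
    [0.1,0,0,0,0,0,46],
    [0.12,0,-0.2,0,0,0,46],
    [0.12,0,-0.5,0,0,0,46],
    [0.12,0,-0.8,0,0,0,46]
  ]
}}

```text
time: 20.7
ee_pos: [0.5502, -0.0684, 0.1877]
eef_rot: [0.693, 0.721, -0.0, 0.0]
ft_force: [1.4, -1.4, -0.3]
width: 0.0403
```

Emit:
{"op": "play_rows", "data": {
  "motion": [
    [0.2,0,-0.1,0,0,0,46],
    [0.45,0,-0.2,0,0,0,46],
    [0.7,0,-0.2,0,0,0,46],
    [0.95,0,-0.2,0,0,0,46],
    [1,0,-0.2,0,0,0,46]
  ]
}}

```text
time: 21.32
ee_pos: [0.5413, 0.1353, 0.2264]
eef_rot: [0.691, 0.723, 0.0, 0.0]
ft_force: [0.5, -0.7, -0.5]
width: 0.0402
```

```bash
python3 - <<'E'
from h import *
T=eyes.camera("top");S=eyes.camera("scene")
s=r.read_state();print(s["ee_pos"],s["ft_force"])
o=ortho(T,.036,.46,.66,-.32,-.02,.0005)[:,:,::-1]
o=cv2.resize(np.ascontiguousarray(o),(450,300))
m=np.hstack([o,cv2.resize(S["image"][195:285,195:300,::-1],(350,300),interpolation=cv2.INTER_CUBIC)])
cv2.imwrite("pics/g.png",m)
for l,z in(("mug",0),("jar",0)):
  for c in (T,S):
    for d in eyes.landmark_of(c,l)[:1]: print(l,ray(c,d["xy"],z))
E
```

```text
[0.5421604  0.13232312 0.22599217] [-0.12350897 -0.64877509 -0.97510629]
mug [ 0.39258911 -0.22411629  0.        ]
mug [ 0.39142709 -0.20721055  0.        ]
jar [ 0.73205502 -0.14900591  0.        ]
jar [ 0.72697128 -0.15566382  0.        ]
```

View pics/g.png

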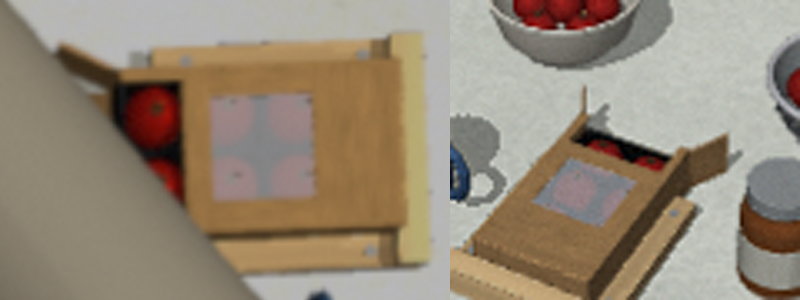

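```bash
python3 - <<'E'
from h import *
S=eyes.camera("scene")["image"].astype(float);A=cv2.imread("pics/s0.png")[:,:,::-1].astype(float)
for n,(u0,u1,v0,v1) in dict(mug=(164,206,216,262),jar=(278,310,238,286)).items():
    print(n,cv2.phaseCorrelate(A[v0:v1,u0:u1].mean(2),S[v0:v1,u0:u1].mean(2)))
print(job.close_job())
E
```

```text
mug ((0.47788320926657235, -0.08836460657572687), 0.8838956951399846)
jar ((-0.0022740767713074206, -0.04786868551093448), 1.0060994304175368)
the job is handed in; nothing more can be done
None
```

I slid the tray sideways into line, then pushed it from behind with the two fingers through the gap between the colander and the bowl and into the carton. It stopped hard against something with its leading end about 148–149 mm in. I backed the arm off and handed the job in at about 21 s of the 72 s allowed.

**Press:** The wrist force was 10.2–10.4 N during the press. Sliding friction was about 3 N, so I put roughly 7 N on the buffer. I held it for about 0.4 s or more, with side force under 1 N.

**Depth:** The camera only places the leading end to about ±2 mm. That puts it near the shallow end of the allowed 146.5–174.5 mm. That it was the buffer is my inference from the hard stop and low side force, since the buffer itself was never in view.

**Apples and obstacles:** In the last picture the tray is flat and in line in the carton. The apples it showed were in their cells; one rear cell was partly hidden by the arm. No wrist-force reading on the way pointed to contact with the colander or bowl.

**Mug and jar:** These checks disagreed. The network's mug position moved 4–8 mm in x from start to end, and the jar's up to about 7 mm. A direct picture comparison showed the jar shifted by about 0 px and the mug by 0.5 px, which I put down to changed shadows. The arm never came near either one.

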